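# Tap the bearing cup into the turntable base

### The job

The steel bearing cup is only started in the bore of the clamped wooden turntable base. Take the drift from its stand and with it drive the cup in by gentle pushes in small bites on alternate sides of the rim, so that it goes in square without cocking, until its flange sits down on the wood all round. Then put the drift back in its stand; do not touch the cup with the gripper, strike hard, or disturb the other things on the desk.

Things in the scene. Friction and masses are not known exactly. Their poses are not given: they have to be found in the camera images.
- bore (a point): centre of the bore's mouth, on the top face (55 mm above the desk) of the turntable base, a fixed 110 x 110 x 40 mm beech block on a plywood board, held by two toggle clamps (at +y and -y of this frame, feet 47 mm from the bore's axis, red handles 50 mm above the block). z up. The 44 mm bore is a tight press fit: the cup stays where it is left, and pushing its rim takes 5 to 20 N (never over 30)
- cup_top (a point): top-face centre of the steel bearing cup, an open ring; z up its axis. Flange 56 mm across, 4 mm thick; skirt 44 mm, 14 mm long; hole 33 mm. Push on the flat top, 22 mm from the axis. It starts square, 8 mm in, top face 10 mm above the block; home it is 4 mm above and meets hard wood. A push on one side tips that side down and the far side lags: over 2 to 3 mm at a time cocks it
- drift_handle (a point): centre, half-way up, of the round wooden handle (24 mm across, 70 mm long) of the drift, a hand punch of about 90 g standing upright in its stand; z up. Below the handle a steel shank 13 mm across carries a domed nylon tip 14 mm across on a threaded stud. The tip is screwed out more or less: its lowest point is 75 to 95 mm below this point, which is to be felt; it does not shift in use
- stand_top (a point): centre of the top face of the drift's stand, a fixed dark wood block 60 x 60 x 64 mm with a hole 18 mm wide right through it; standing in it the drift's handle rests with its shoulder on this face, so that the handle's centre is 35 mm above it
- chest: loose mahogany miniature chest of drawers, 46 x 86 x 90 mm, origin under its centre; leave it alone
- bathtub: loose cream ceramic miniature bathtub, 130 x 66 x 50 mm, origin under its centre; leave it alone
- plane: loose steel miniature plane, 95 x 28 x 32 mm, origin under its centre; leave it alone
- pulls_tin: loose round tin of brass drawer pulls, 74 mm across, 22 mm high, origin under its centre; leave it alone
- platter: loose round beech platter of the turntable, 144 mm across, with a spindle up to 46 mm high, origin under its centre; leave it alone
- glue: loose white glue bottle, 38 mm across, 85 mm high, origin under its centre; leave it alone
Not all that is in view belongs to the job. What is shaped like the part that bears cup_top but blue, green or purple is not meant.

How it is judged:
By the outcome, as a careful person would: the job done as asked, in the order asked, and still so for the second after the job is handed in, with the robot touching nothing.
It also fails if it takes over 69 s, if anything falls off the work surface, if the arm or the gripper's body presses on something with over 40 N, if the wrist force passes 120 N, or if a joint passes its speed limit or range.

### The arm

A 6-joint arm with a two-finger parallel gripper is mounted at the origin on the work surface. World frame = base frame: x ahead of the robot, y to its left, z up, the work surface at z = 0. Lengths are in m, angles in rad, forces in N, time in s.
With the tool pointing down it reaches from about 0.275 to 0.975 m from the base axis. Payload 8.4 kg.
Tool frame: the origin (TCP) lies on the centre line of the jaws, within the pads' length; the fingertips stand 19 mm ahead of it and the grasp point (between the pads) is the TCP (env.nose_length is the distance from the TCP to the fingertips, in m); x points along the fingers, y is the direction in which the jaws open and shut, and the axes are right-handed (so a half turn about x gives the same grasp; the last joint's range is limited). The gripper opens to 92 mm and grips with 3 to 60 N. Pads are 20 mm wide; open, the fingers measure 128 mm over their backs; the gripper's body (75 mm by 189 mm) begins 69 mm behind the grasp point.
Start: joints at [1.307, 0.353, 1.633, -0, 1.155, -0.002], TCP at [0.162, 0.604, 0.234] pointing down, gripper open.
Joint ranges: [-2.63, 2.63], [-0.92, 2.1], [0.06, 2.66], [-1.3, 4.44], [0, 2.69], [-3.02, 3.02]. Speed limits (rad/s): [2.22, 2.22, 2.79, 3.14, 3.14, 3.14].

### API

Orientations are given as [roll, pitch, yaw] about the fixed x, y, z axes, in that order (R = Rz(yaw) Ry(pitch) Rx(roll)).
In Python, from rig import sensors, viewer, job, env gives the robot as it stands. The module is installed in compiled form; this text tells all that it offers.
- The arm moves only by the shell command python3 -m pendant 'ROWS' [FORCE]. ROWS is a JSON object of lists of equal length, an entry for each row: "turn": the turn, a rotation vector about the tool's x, y, z in rad, a list of three; "offset": the shift along the tool's x, y, z in m, a list of three; "hand": the finger opening in m, from 0 to 0.0919. A call has 1 to 12 rows; each row is the pose to reach, as a shift and turn from the pose commanded when the call began, along the tool's axes at that moment; what a row does not reach only later rows make up. A row lasts 1/8 s, in which the tool goes at most 62.5 mm and 10.7 degrees, less where a joint would pass 70% of its speed; a pose out of reach is approached as far as the arm can. A call with a gripper value outside its range is refused whole. The fingers move at their own pace and stop on an object; FORCE is the grip in N (left out, the last holds). Time passes only in rows, so rows that repeat a pose let the fingers close. It gives the time, the measured TCP pose, the force and the opening at its end, in the units of the state.
- sensors.read_state(): the state, without advancing time (a new reading comes with each control period).
- viewer.camera(name): name is "side" or "top"; returns a dict with "img" (400x640x3 uint8, red, green, blue), "fx", "fy", "cx", "cy" (pixels), "k1" (the pictures are not rectified: a ray, as slopes to the right and down, at radius r is drawn at 1 + k1 r^2 times it, then the intrinsics apply), "pose" (4x4, takes a point from camera to world coordinates). Camera axes: x right, y up, looking along -z (the intrinsics and any distortion apply to the point x, -y, -z); pixel columns grow to the right and rows downward; lengths in m; the calibration is good to about 2 mm. A picture is of the moment at which its call begins. There is no depth.
- job.close_job(): hands the job in, once; it reports no verdict.
The state is a dict: "clock": time; "qpos": joint angles; "joint_vel": joint speeds; "tau": joint torques, N m; "eef_pos": TCP position; "orientation": TCP orientation; "ft_force": force on the tool from outside, world axes, zero at the start; "torque": the same for the moment, N m; "grip_width": finger opening in m.
Only numpy, scipy, OpenCV 4.12 (cv2) and the standard library are available. Lean on these libraries where they do the work, as an engineer would, in place of code of your own. Each camera call takes 0.05 s, during which the arm holds its last target. There are 200 camera calls.

## Working session

There is one attempt and no reset: what is moved stays moved. The work goes in short steps, Python scripts to look and compute and a shell command to move; the robot and the scene stay as the last step left them, time stands still between calls to the robot, and variables do not carry over. Pictures are saved under pics/ and viewed, about 8 in all and at most 12, crops included, and the job is handed in when it is done.

```bash
mkdir -p pics; cat > h.py <<'E'
import numpy as np, cv2
from rig import sensors, viewer, job, env
def snap(n):
    c=viewer.camera(n); return c
def K(c): return np.array([[c['fx'],0,c['cx']],[0,c['fy'],c['cy']],[0,0,1.]])
def ray(c,u,v):
    d=np.array([c['k1'],0,0,0,0.])
    p=cv2.undistortPoints(np.array([[[u,v]]],float),K(c),d)[0,0]
    T=np.array(c['pose']); return T[:3,3],T[:3,:3]@np.array([p[0],-p[1],-1])
def onz(c,u,v,z):
    o,d=ray(c,u,v); return o+d*(z-o[2])/d[2]
def proj(c,P):
    T=np.array(c['pose']); q=T[:3,:3].T@(np.array(P)-T[:3,3]); x,y=q[0]/-q[2],-q[1]/-q[2]
    s=1+c['k1']*(x*x+y*y); return c['fx']*x*s+c['cx'],c['fy']*y*s+c['cy']
def save(c,n,box=None,k=1):
    im=c['img']
    if box: im=im[box[1]:box[3],box[0]:box[2]]
    cv2.imwrite('pics/'+n,cv2.resize(im[:,:,::-1],None,fx=k,fy=k,interpolation=cv2.INTER_CUBIC))
E
python3 - <<'E'
from h import *
import pickle
for n in ('top','side'):
    c=snap(n); save(c,n+'0.png'); pickle.dump(c,open(n+'.pkl','wb')); print(n,c['fx'],c['k1'],np.round(c['pose'],3).tolist())
s=sensors.read_state(); print(s)
E
```

```text
top 384.5007899402243 -0.024288042963917712 [[0.006, 0.998, -0.06, 0.484], [-1.0, 0.006, -0.003, -0.012], [-0.003, 0.06, 0.998, 1.145], [0.0, 0.0, 0.0, 1.0]]
side 384.3980967349195 -0.0408684570505249 [[0.932, 0.273, -0.238, 0.343], [-0.362, 0.69, -0.627, -0.65], [-0.007, 0.67, 0.742, 0.828], [0.0, 0.0, 0.0, 1.0]]
{'clock': 0.1, 'qpos': array([ 1.30656590e+00,  3.53603107e-01,  1.63410214e+00,  3.66507187e-06,
        1.15522418e+00, -2.41977883e-03]), 'joint_vel': array([-0.00027904, -0.00256448, -0.00269561, -0.00018629,  0.00025573,
       -0.00011301]), 'tau': array([ 1.44356389e-03, -5.94906950e+01, -3.34931910e+01,  6.98028971e-02,
        1.83068134e-02,  8.96276546e-07]), 'eef_pos': array([0.16165954, 0.6032554 , 0.23290551]), 'orientation': array([-1.57572298,  1.56945954, -1.83753511]), 'ft_force': array([ 0.87784108,  0.44903927, -0.33807827]), 'torque': array([ 0.0065513 , -0.00356347,  0.0576207 ]), 'grip_width': 0.09203916689780832}
```

View pics/top0.png

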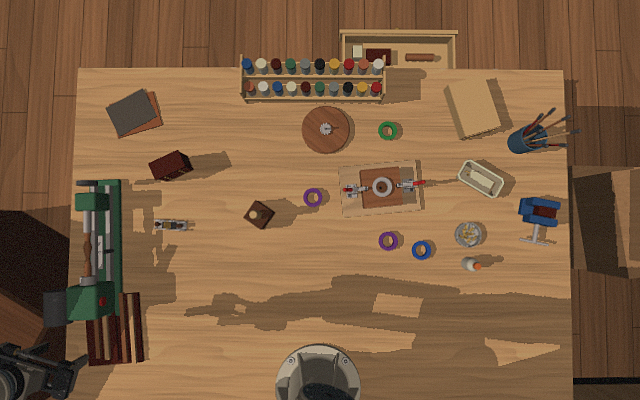

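View pics/side0.png

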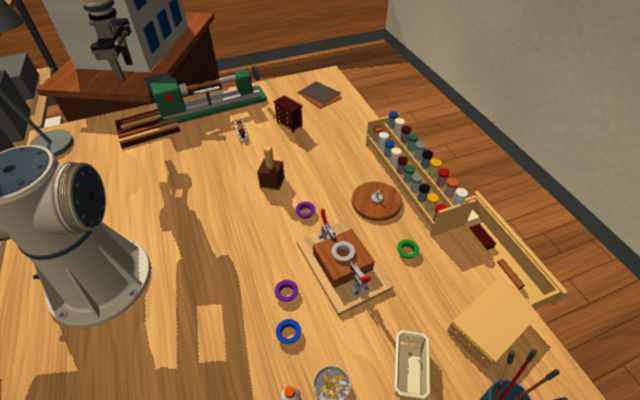

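Top view: the steel cup is at (382,187) in the clamped block and the drift in its stand at (258,214). Similar rings: purple (313,197) and (388,240), green (388,130), blue (421,250). Only the grey ring at (382,187) is steel, in the bore and between the clamps, so it's the one meant. I'll confirm that in a crop.

```bash
python3 - <<'E'
from h import *
import pickle
t=pickle.load(open('top.pkl','rb')); s=pickle.load(open('side.pkl','rb'))
def cr(c,b): return cv2.resize(c['img'][b[1]:b[3],b[0]:b[2],::-1],(400,300),interpolation=cv2.INTER_CUBIC)
cv2.imwrite('pics/crop1.png',np.vstack([np.hstack([cr(t,(335,150,435,225)),cr(t,(220,180,300,240))]),np.hstack([cr(s,(300,205,400,280)),cr(s,(230,140,310,200))])]))
print(onz(t,382,187,.065),onz(s,343,251,.065),onz(t,258,214,.1))
E
```

```text
[ 0.57531593 -0.17925078  0.065     ] [ 0.57894061 -0.17927687  0.065     ] [0.49672014 0.16317082 0.1       ]
```

View pics/crop1.png

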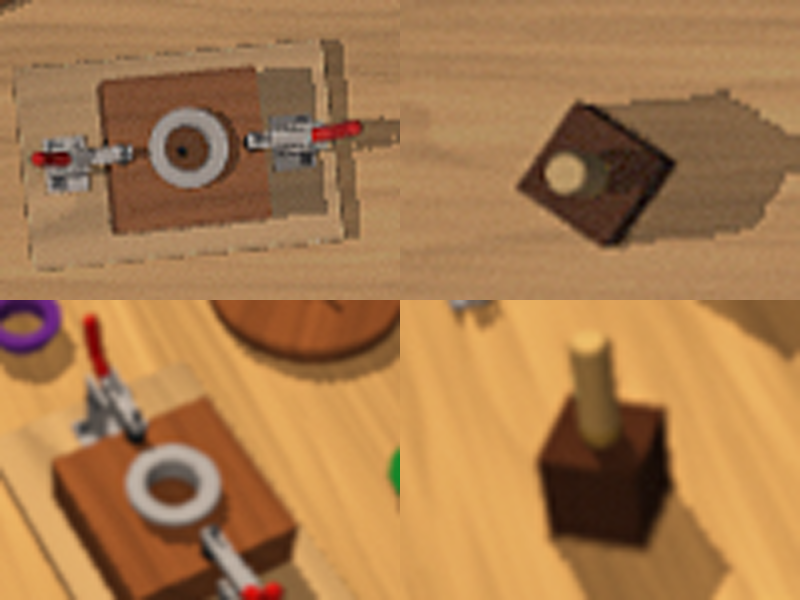

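Confirmed: the grey steel ring sits in the block between the two clamps, top crop (189,148) and side crop (173,185 in its tile). The handle's top end is at top pixel (253,214.6) and side pixel (268,148).

```bash
cat >> h.py <<'E'
from scipy.spatial.transform import Rotation as Ro
def st():
    s=sensors.read_state(); return s,Ro.from_euler('xyz',s['orientation']).as_matrix()
def to(P):
    s,R=st(); print('tool offset mm',np.round(1000*R.T@(np.array(P)-s['eef_pos']),1))
def tri(a,b):
    (o1,d1),(o2,d2)=a,b
    M=np.stack([d1,-d2],1); k=np.linalg.lstsq(M,o2-o1,rcond=None)[0]
    p,q=o1+k[0]*d1,o2+k[1]*d2; return (p+q)/2,np.linalg.norm(p-q)
E
python3 - <<'E'
from h import *
import pickle
t=pickle.load(open('top.pkl','rb')); s=pickle.load(open('side.pkl','rb'))
print(onz(t,253,214.6,.134),onz(s,268,148,.134),tri(ray(t,253,214.6),ray(s,268,148)))
# ring fits: grey mask
for c,b in((t,(368,172,397,202)),(s,(327,238,359,266))):
    im=c['img'][b[1]:b[3],b[0]:b[2]].astype(int); m=((im.max(2)-im.min(2)<40)&(im.min(2)>90)).astype(np.uint8)
    n,l,S,C=cv2.connectedComponentsWithStats(m); k=1+S[1:,4].argmax()
    cs,_=cv2.findContours((l==k).astype(np.uint8),0,1); e=cv2.fitEllipse(max(cs,key=len)); u,v=e[0][0]+b[0],e[0][1]+b[1]
    print(e,u,v,onz(c,u,v,.065))
ss,R=st(); print(R.round(3))
to([.499,.169,.22]); to([.499,.169,.109])
E
```

```text
[0.4946319 0.1706011 0.134    ] [0.50100888 0.17049782 0.134     ] (array([0.49767085, 0.16968352, 0.135334  ]), np.float64(0.006252377838049149))
((13.731393814086914, 14.465149879455566), (18.9172306060791, 19.099607467651367), 150.89910888671875) 381.7313938140869 186.46514987945557 [ 0.57682328 -0.17849843  0.065     ]
((15.867319107055664, 12.997316360473633), (18.576778411865234, 22.09670639038086), 96.81851196289062) 342.86731910705566 250.99731636047363 [ 0.57864875 -0.1791535   0.065     ]
[[-0.     0.259  0.966]
 [-0.001  0.966 -0.259]
 [-1.    -0.001 -0.   ]]
tool offset mm [  13.3 -332.1  438.2]
tool offset mm [ 124.3 -332.   438.2]
```

```bash
python3 -m pendant '{"turn":[[0,0,0],[0,0,0],[0,0,0],[0,0,0],[0,0,0],[0,0,0],[0,0,0],[0,0,0],[0,0,0],[0,0,0],[0,0,0]],"offset":[[0,-0.034,0.045],[0,-0.068,0.09],[0,-0.102,0.135],[0,-0.136,0.18],[0,-0.17,0.224],[0,-0.205,0.27],[0,-0.24,0.316],[0.01,-0.275,0.363],[0.03,-0.31,0.41],[0.055,-0.331,0.437],[0.055,-0.331,0.437]],"hand":[0.09,0.09,0.09,0.09,0.09,0.09,0.09,0.08,0.07,0.06,0.06]}' 40
python3 - <<'E'
from h import *
s,R=st(); print(s['eef_pos'],R.round(3).tolist())
a=snap('top'); b=snap('side')
print(proj(a,s['eef_pos']),proj(b,s['eef_pos']))
def cr(c,x): return cv2.resize(c['img'][x[1]:x[3],x[0]:x[2],::-1],(400,400),interpolation=cv2.INTER_CUBIC)
cv2.imwrite('pics/c2.png',np.hstack([cr(a,(200,160,300,260)),cr(b,(220,100,320,200))]))
E
```

```text
clock: 1.48
eef_pos: [0.4979, 0.1687, 0.1767]
orientation: [-2.496, 1.567, -2.761]
ft_force: [-0.2, 0.3, 0.2]
grip_width: 0.0603
[0.49791266 0.16870198 0.17665467] [[-0.003, 0.262, 0.965], [-0.001, 0.965, -0.262], [-1.0, -0.002, -0.003]]
(np.float64(250.7175980042578), np.float64(213.09643429393861)) (np.float64(265.39636367154054), np.float64(136.5072819158813))
```

View pics/c2.png

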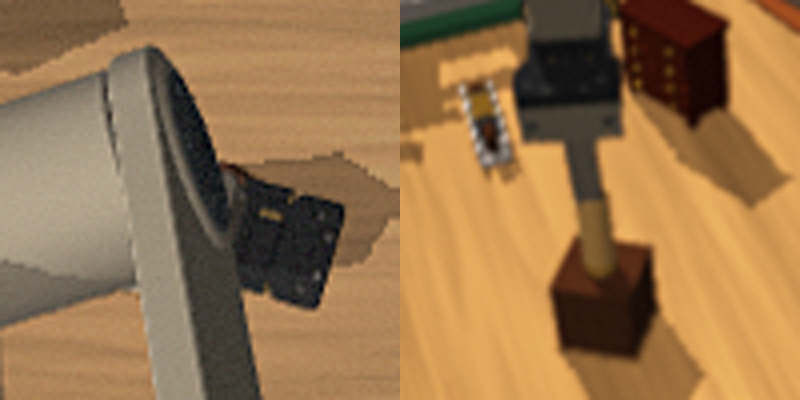

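```bash
python3 - <<'E'
from h import *
c=snap('side'); p=np.array([.4979,.1687,0])
for z in (.2,.18,.16,.14,.12,.1,.08): print(z,np.round(proj(c,p+[0,0,z]),1))
g=c['img'].astype(int)
for r in (140,144,148,158,162): print(r,[tuple(x) for x in g[r,256:280]][::1])
E
```

```text
0.2 [264.4 129.5]
0.18 [265.3 135.5]
0.16 [266.1 141.3]
0.14 [266.9 147. ]
0.12 [267.6 152.5]
0.1 [268.4 157.9]
0.08 [269.1 163.1]
140 [(np.int64(229), np.int64(172), np.int64(94)), (np.int64(230), np.int64(172), np.int64(94)), (np.int64(229), np.int64(171), np.int64(94)), (np.int64(231), np.int64(171), np.int64(95)), (np.int64(218), np.int64(159), np.int64(88)), (np.int64(159), np.int64(118), np.int64(74)), (np.int64(81), np.int64(67), np.int64(51)), (np.int64(59), np.int64(54), np.int64(46)), (np.int64(64), np.int64(58), np.int64(48)), (np.int64(68), np.int64(59), np.int64(47)), (np.int64(67), np.int64(59), np.int64(49)), (np.int64(63), np.int64(58), np.int64(47)), (np.int64(68), np.int64(56), np.int64(44)), (np.int64(135), np.int64(95), np.int64(54)), (np.int64(215), np.int64(154), np.int64(84)), (np.int64(226), np.int64(165), np.int64(91)), (np.int64(221), np.int64(161), np.int64(90)), (np.int64(220), np.int64(160), np.int64(89)), (np.int64(219), np.int64(160), np.int64(88)), (np.int64(218), np.int64(160), np.int64(87)), (np.int64(218), np.int64(160), np.int64(88)), (np.int64(219
[... 3795 characters left out ...]
91), np.int64(47), np.int64(24)), (np.int64(107), np.int64(69), np.int64(36)), (np.int64(125), np.int64(91), np.int64(48)), (np.int64(129), np.int64(95), np.int64(51)), (np.int64(127), np.int64(93), np.int64(50)), (np.int64(124), np.int64(91), np.int64(49)), (np.int64(115), np.int64(83), np.int64(44)), (np.int64(104), np.int64(77), np.int64(41)), (np.int64(93), np.int64(68), np.int64(37)), (np.int64(85), np.int64(57), np.int64(31)), (np.int64(83), np.int64(45), np.int64(23)), (np.int64(84), np.int64(40), np.int64(20)), (np.int64(85), np.int64(41), np.int64(20)), (np.int64(86), np.int64(43), np.int64(22)), (np.int64(83), np.int64(39), np.int64(19)), (np.int64(87), np.int64(44), np.int64(22))]
```

```bash
python3 -m pendant '{"turn":[[0,0,0],[0,0,0],[0,0,0],[0,0,0]],"offset":[[0.025,0.001,0.001],[0.05,0.001,0.001],[0.067,0.001,0.001],[0.067,0.001,0.001]],"hand":[0.06,0.06,0.06,0.06]}'
python3 -m pendant '{"turn":[[0,0,0],[0,0,0],[0,0,0],[0,0,0],[0,0,0],[0,0,0],[0,0,0]],"offset":[[0,0,0],[0,0,0],[0,0,0],[0,0,0],[0,0,0],[0,0,0],[0,0,0]],"hand":[0.03,0.02,0.018,0.018,0.018,0.018,0.018]}' 55
```

```text
clock: 2.12
eef_pos: [0.4986, 0.1721, 0.1111]
orientation: [-2.593, 1.569, -2.853]
ft_force: [0.7, 0.3, 0.7]
grip_width: 0.06
clock: 3.0
eef_pos: [0.4996, 0.1716, 0.1119]
orientation: [0.423, 1.57, 0.161]
ft_force: [-0.4, 0.1, 5.6]
grip_width: 0.0229
```

```bash
python3 -m pendant '{"turn":[[0,0,0],[0,0,0],[0,0,0],[0,0,0],[0,0,0],[0,0,0]],"offset":[[-0.005,0,0],[-0.025,0,0],[-0.05,0,0],[-0.075,0,0],[-0.1,0,0],[-0.1,0,0]],"hand":[0.018,0.018,0.018,0.018,0.018,0.018]}'
python3 - <<'E'
from h import *
s,R=st(); print(s['eef_pos'],R.round(4).tolist(),s['ft_force'])
a=snap('side'); save(a,'c3.png',(200,60,350,200),4)
for dx,dy in ((.022,0),(-.022,0),(0,.022),(0,-.022)): 
  print(dx,dy); 
to([.578,-.179,.22])
E
```

```text
clock: 3.75
eef_pos: [0.5003, 0.1719, 0.213]
orientation: [0.59, 1.568, 0.328]
ft_force: [-0.0, 0.2, -1.0]
grip_width: 0.0232
[0.50033847 0.17190673 0.21303281] [[0.0029, 0.2588, 0.9659], [0.001, 0.9659, -0.2588], [-1.0, 0.0017, 0.0026]] [-0.0190495   0.21297541 -1.03105618]
0.022 0
-0.022 0
0 0.022
0 -0.022
tool offset mm [  -8.3 -318.4  166.5]
```

View pics/c3.png

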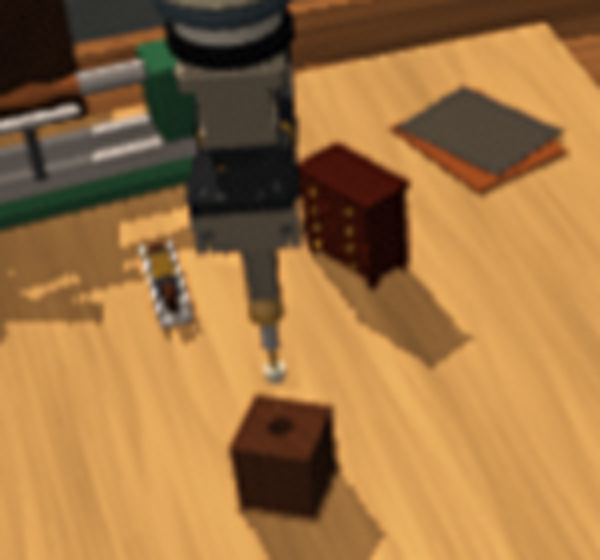

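```bash
python3 -m pendant '{"turn":[[0,0,0],[0,0,0],[0,0,0],[0,0,0],[0,0,0],[0,0,0],[0,0,0],[0,0,0],[0,0,0],[0,0,0],[0,0,0]],"offset":[[-0.02,-0.02,0.01],[-0.04,-0.06,0.035],[-0.04,-0.105,0.062],[-0.04,-0.15,0.09],[-0.04,-0.195,0.117],[-0.04,-0.24,0.145],[-0.04,-0.28,0.168],[-0.04,-0.311,0.187],[-0.02,-0.311,0.187],[0.01,-0.311,0.187],[0.01,-0.311,0.187]],"hand":[0.018,0.018,0.018,0.018,0.018,0.018,0.018,0.018,0.018,0.018,0.018]}'
python3 - <<'E'
from h import *
s,R=st(); print(s['eef_pos'],R.round(4).tolist(),s['ft_force'])
a=snap('side'); b=snap('top'); p=s['eef_pos']
for z in (.125,.115,.065): print(z,proj(a,[p[0],p[1],z]),proj(b,[p[0],p[1],z]))
def cr(c,x): return cv2.resize(c['img'][x[1]:x[3],x[0]:x[2],::-1],(400,400),interpolation=cv2.INTER_CUBIC)
cv2.imwrite('pics/c4.png',np.hstack([cr(a,(300,190,400,290)),cr(b,(335,135,435,235))]))
E
```

```text
clock: 5.18
eef_pos: [0.5972, -0.1767, 0.1978]
orientation: [3.107, 1.564, 2.845]
ft_force: [0.2, 0.8, -0.7]
grip_width: 0.0232
[ 0.59723101 -0.17666742  0.19779648] [[-0.0065, 0.2591, 0.9658], [0.002, 0.9659, -0.2591], [-1.0, 0.0002, -0.0068]] [ 0.19511828  0.80628327 -0.71482394]
0.125 (np.float64(350.8688744658328), np.float64(232.72261745535937)) (np.float64(384.47385449341783), np.float64(176.9147613376408))
0.115 (np.float64(350.63974048393027), np.float64(235.34968532920294)) (np.float64(383.8771624589656), np.float64(177.32292578386244))
0.065 (np.float64(349.5480162101954), np.float64(247.8461759594201)) (np.float64(381.0581657719764), np.float64(179.2511920271621))
```

View pics/c4.png

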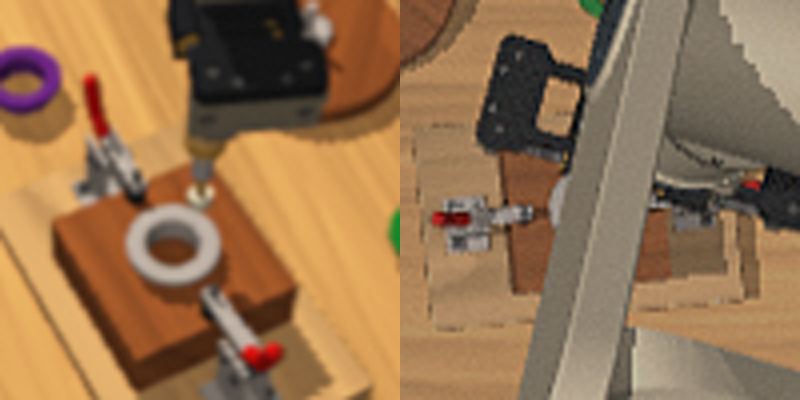

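The drift hangs straight at side full pixel (350,241), over the far side of the rim; the cup centre is at (343,251). I'll move 2.5 mm outward and come down to feel for the rim.

```bash
python3 -m pendant '{"turn":[[0,0,0],[0,0,0],[0,0,0]],"offset":[[0.012,0.001,0.0025],[0.019,0.001,0.0025],[0.019,0.001,0.0025]],"hand":[0.018,0.018,0.018]}'
for i in 1 2 3 ; do :; done
python3 -m pendant '{"turn":[[0,0,0],[0,0,0]],"offset":[[0.002,0,0],[0.002,0,0]],"hand":[0.018,0.018]}'
python3 -m pendant '{"turn":[[0,0,0],[0,0,0]],"offset":[[0.002,0,0],[0.002,0,0]],"hand":[0.018,0.018]}'
python3 -m pendant '{"turn":[[0,0,0],[0,0,0]],"offset":[[0.001,0,0],[0.001,0,0]],"hand":[0.018,0.018]}'
```

```text
clock: 5.65
eef_pos: [0.6019, -0.1767, 0.182]
orientation: [3.116, 1.57, 2.855]
ft_force: [-0.5, 0.4, -1.2]
grip_width: 0.0231
clock: 5.9
eef_pos: [0.6023, -0.1769, 0.1807]
orientation: [-0.143, 1.571, -0.405]
ft_force: [0.8, 0.4, -0.5]
grip_width: 0.0234
clock: 6.15
eef_pos: [0.6022, -0.1769, 0.1785]
orientation: [-3.08, 1.571, 2.942]
ft_force: [-0.5, 0.8, -1.3]
grip_width: 0.0232
clock: 6.4
eef_pos: [0.6022, -0.1769, 0.1775]
orientation: [3.043, 1.571, 2.781]
ft_force: [-0.8, -0.2, -0.4]
grip_width: 0.0232
```

```bash
python3 -m pendant '{"turn":[[0,0,0],[0,0,0]],"offset":[[0.001,0,-0.0015],[0.002,0,-0.0015]],"hand":[0.018,0.018]}'
python3 -m pendant '{"turn":[[0,0,0],[0,0,0]],"offset":[[0.001,0,0],[0.001,0,0]],"hand":[0.018,0.018]}'
python3 -m pendant '{"turn":[[0,0,0],[0,0,0]],"offset":[[0.001,0,0],[0.001,0,0]],"hand":[0.018,0.018]}'
python3 -m pendant '{"turn":[[0,0,0],[0,0,0]],"offset":[[0.001,0,0],[0.001,0,0]],"hand":[0.018,0.018]}'
```

```text
clock: 6.65
eef_pos: [0.6006, -0.1765, 0.1755]
orientation: [-3.106, 1.571, 2.915]
ft_force: [-0.6, 0.8, -1.1]
grip_width: 0.0231
clock: 6.9
eef_pos: [0.6008, -0.1765, 0.1745]
orientation: [-3.04, 1.571, 2.981]
ft_force: [-0.1, -0.4, -1.2]
grip_width: 0.0231
clock: 7.15
eef_pos: [0.6007, -0.1765, 0.1735]
orientation: [-3.127, 1.571, 2.894]
ft_force: [0.1, -0.7, -0.5]
grip_width: 0.0239
clock: 7.4
eef_pos: [0.6007, -0.1765, 0.1725]
orientation: [3.123, 1.571, 2.861]
ft_force: [-0.8, -1.6, -1.2]
grip_width: 0.023
```

```bash
for i in 1; do :; done
python3 -m pendant '{"turn":[[0,0,0],[0,0,0]],"offset":[[0.001,0,0],[0.001,0,0]],"hand":[0.018,0.018]}' | grep -E 'pos|ft'
python3 -m pendant '{"turn":[[0,0,0],[0,0,0]],"offset":[[0.001,0,0],[0.001,0,0]],"hand":[0.018,0.018]}'| grep -E 'pos|ft'
python3 -m pendant '{"turn":[[0,0,0],[0,0,0]],"offset":[[0.001,0,0],[0.001,0,0]],"hand":[0.018,0.018]}'| grep -E 'pos|ft'
python3 -m pendant '{"turn":[[0,0,0],[0,0,0]],"offset":[[0.001,0,0],[0.001,0,0]],"hand":[0.018,0.018]}'| grep -E 'pos|ft'
```

```text
eef_pos: [0.601, -0.1765, 0.1719]
ft_force: [-0.3, 0.6, 1.4]
eef_pos: [0.6012, -0.1766, 0.1715]
ft_force: [-1.3, 0.5, 6.8]
eef_pos: [0.6014, -0.1766, 0.1709]
ft_force: [-1.4, 0.7, 9.4]
eef_pos: [0.6016, -0.1766, 0.1702]
ft_force: [-1.6, 1.1, 11.8]
```

Contact at TCP z ≈ 0.172, and the rim gives at about 12 N. Next, the opposite (near) side.

```bash
python3 -m pendant '{"turn":[[0,0,0],[0,0,0],[0,0,0],[0,0,0]],"offset":[[-0.008,0,0],[-0.008,-0.008,-0.021],[-0.008,-0.016,-0.0417],[-0.003,-0.016,-0.0417]],"hand":[0.018,0.018,0.018,0.018]}' | grep -E 'pos|ft'
python3 -m pendant '{"turn":[[0,0,0],[0,0,0]],"offset":[[0.001,0,0],[0.001,0,0]],"hand":[0.018,0.018]}'| grep -E 'pos|ft'
python3 -m pendant '{"turn":[[0,0,0],[0,0,0]],"offset":[[0.001,0,0],[0.001,0,0]],"hand":[0.018,0.018]}'| grep -E 'pos|ft'
python3 -m pendant '{"turn":[[0,0,0],[0,0,0]],"offset":[[0.001,0,0],[0.001,0,0]],"hand":[0.018,0.018]}'| grep -E 'pos|ft'
python3 -m pendant '{"turn":[[0,0,0],[0,0,0]],"offset":[[0.001,0,0],[0.001,0,0]],"hand":[0.018,0.018]}'| grep -E 'pos|ft'
```

```text
eef_pos: [0.5555, -0.1813, 0.1718]
ft_force: [-2.5, -0.2, 12.8]
eef_pos: [0.5569, -0.1813, 0.1708]
ft_force: [-3.4, 0.2, 4.8]
eef_pos: [0.5572, -0.1813, 0.1704]
ft_force: [-3.6, -0.9, 10.4]
eef_pos: [0.5571, -0.1813, 0.1696]
ft_force: [-4.4, -0.1, 12.2]
eef_pos: [0.557, -0.1814, 0.1687]
ft_force: [-6.6, 0.4, 13.9]
```

```bash
python3 -m pendant '{"turn":[[0,0,0],[0,0,0],[0,0,0],[0,0,0]],"offset":[[-0.009,0,0],[-0.009,0.008,0.021],[-0.009,0.016,0.0417],[-0.0055,0.016,0.0417]],"hand":[0.018,0.018,0.018,0.018]}' | grep -E 'pos|ft'
python3 -m pendant '{"turn":[[0,0,0],[0,0,0]],"offset":[[0.001,0,0],[0.001,0,0]],"hand":[0.018,0.018]}'| grep -E 'pos|ft'
python3 -m pendant '{"turn":[[0,0,0],[0,0,0]],"offset":[[0.001,0,0],[0.001,0,0]],"hand":[0.018,0.018]}'| grep -E 'pos|ft'
python3 -m pendant '{"turn":[[0,0,0],[0,0,0]],"offset":[[0.001,0,0],[0.001,0,0]],"hand":[0.018,0.018]}'| grep -E 'pos|ft'
python3 -m pendant '{"turn":[[0,0,0],[0,0,0]],"offset":[[0.001,0,0],[0.001,0,0]],"hand":[0.018,0.018]}'| grep -E 'pos|ft'
python3 -m pendant '{"turn":[[0,0,0],[0,0,0]],"offset":[[0.001,0,0],[0.001,0,0]],"hand":[0.018,0.018]}'| grep -E 'pos|ft'
```

```text
eef_pos: [0.6027, -0.1763, 0.1731]
ft_force: [-0.1, 0.8, -1.0]
eef_pos: [0.6, -0.1765, 0.1718]
ft_force: [0.0, -0.0, -1.3]
eef_pos: [0.6006, -0.1766, 0.1712]
ft_force: [-0.3, 0.3, -1.6]
eef_pos: [0.6009, -0.1766, 0.1707]
ft_force: [-1.4, -0.3, 5.2]
eef_pos: [0.6012, -0.1767, 0.1704]
ft_force: [-1.7, -0.1, 9.4]
eef_pos: [0.6015, -0.1767, 0.1698]
ft_force: [-2.5, 0.5, 13.3]
```

```bash

python3 -m pendant '{"turn":[[0,0,0],[0,0,0]],"offset":[[0.001,0,0],[0.001,0,0]],"hand":[0.018,0.018]}'| grep -E 'pos|ft'
python3 -m pendant '{"turn":[[0,0,0],[0,0,0]],"offset":[[0.001,0,0],[0.001,0,0]],"hand":[0.018,0.018]}'| grep -E 'pos|ft'
python3 -m pendant '{"turn":[[0,0,0],[0,0,0],[0,0,0],[0,0,0]],"offset":[[-0.009,0,0],[-0.009,-0.008,-0.021],[-0.009,-0.016,-0.0417],[-0.005,-0.016,-0.0417]],"hand":[0.018,0.018,0.018,0.018]}' | grep -E 'pos|ft'
python3 -m pendant '{"turn":[[0,0,0],[0,0,0]],"offset":[[0.001,0,0],[0.001,0,0]],"hand":[0.018,0.018]}'| grep -E 'pos|ft'
python3 -m pendant '{"turn":[[0,0,0],[0,0,0]],"offset":[[0.001,0,0],[0.001,0,0]],"hand":[0.018,0.018]}'| grep -E 'pos|ft'
python3 -m pendant '{"turn":[[0,0,0],[0,0,0]],"offset":[[0.001,0,0],[0.001,0,0]],"hand":[0.018,0.018]}'| grep -E 'pos|ft'
```

```text
eef_pos: [0.6016, -0.1767, 0.1691]
ft_force: [-2.7, 0.4, 14.0]
eef_pos: [0.6019, -0.1767, 0.1684]
ft_force: [-3.3, 0.8, 16.1]
eef_pos: [0.5555, -0.1813, 0.1712]
ft_force: [0.1, -0.4, -1.7]
eef_pos: [0.5571, -0.1811, 0.1699]
ft_force: [0.2, 0.7, 0.1]
eef_pos: [0.557, -0.1812, 0.1695]
ft_force: [-0.1, 1.3, 3.3]
eef_pos: [0.5572, -0.1812, 0.1692]
ft_force: [-1.7, 0.7, 9.3]
```

```bash

python3 -m pendant '{"turn":[[0,0,0],[0,0,0]],"offset":[[0.001,0,0],[0.001,0,0]],"hand":[0.018,0.018]}'| grep -E 'pos|ft'
python3 -m pendant '{"turn":[[0,0,0],[0,0,0]],"offset":[[0.001,0,0],[0.001,0,0]],"hand":[0.018,0.018]}'| grep -E 'pos|ft'
python3 -m pendant '{"turn":[[0,0,0],[0,0,0],[0,0,0],[0,0,0]],"offset":[[-0.009,0,0],[-0.009,0.008,0.021],[-0.009,0.016,0.0417],[-0.004,0.016,0.0417]],"hand":[0.018,0.018,0.018,0.018]}' | grep -E 'pos|ft'
python3 -m pendant '{"turn":[[0,0,0],[0,0,0]],"offset":[[0.001,0,0],[0.001,0,0]],"hand":[0.018,0.018]}'| grep -E 'pos|ft'
python3 -m pendant '{"turn":[[0,0,0],[0,0,0]],"offset":[[0.001,0,0],[0.001,0,0]],"hand":[0.018,0.018]}'| grep -E 'pos|ft'
python3 -m pendant '{"turn":[[0,0,0],[0,0,0]],"offset":[[0.001,0,0],[0.001,0,0]],"hand":[0.018,0.018]}'| grep -E 'pos|ft'
python3 - <<'E'
from h import *
c=snap('side'); save(c,'c5.png',(300,200,400,280),6); print(sensors.read_state()['clock'])
E
```

```text
eef_pos: [0.5573, -0.1813, 0.1687]
ft_force: [-2.2, 1.1, 12.9]
eef_pos: [0.5572, -0.1814, 0.1678]
ft_force: [-2.0, 0.6, 14.9]
eef_pos: [0.602, -0.1764, 0.1701]
ft_force: [-0.0, -0.4, -1.1]
eef_pos: [0.6002, -0.1765, 0.1691]
ft_force: [0.5, 0.7, 1.7]
eef_pos: [0.6005, -0.1767, 0.1688]
ft_force: [-0.2, 0.1, 5.6]
eef_pos: [0.6008, -0.1767, 0.1685]
ft_force: [-0.8, 0.4, 11.9]
15.2
```

View pics/c5.png

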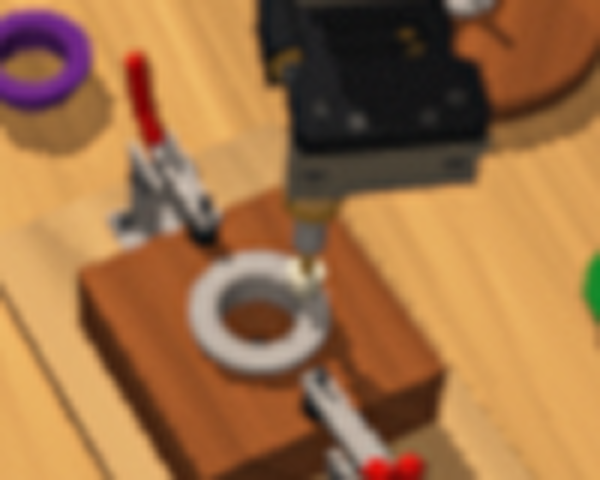

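Tip at crop (308,275), well on the rim, and the cup looks square. I'll carry on alternating.

```bash

python3 -m pendant '{"turn":[[0,0,0],[0,0,0]],"offset":[[0.001,0,0],[0.001,0,0]],"hand":[0.018,0.018]}'| grep -E 'pos|ft'
python3 -m pendant '{"turn":[[0,0,0],[0,0,0]],"offset":[[0.001,0,0],[0.001,0,0]],"hand":[0.018,0.018]}'| grep -E 'pos|ft'
python3 -m pendant '{"turn":[[0,0,0],[0,0,0],[0,0,0],[0,0,0]],"offset":[[-0.009,0,0],[-0.009,-0.008,-0.021],[-0.009,-0.016,-0.0417],[-0.004,-0.016,-0.0417]],"hand":[0.018,0.018,0.018,0.018]}' | grep -E 'pos|ft'
python3 -m pendant '{"turn":[[0,0,0],[0,0,0]],"offset":[[0.001,0,0],[0.001,0,0]],"hand":[0.018,0.018]}'| grep -E 'pos|ft'
python3 -m pendant '{"turn":[[0,0,0],[0,0,0]],"offset":[[0.001,0,0],[0.001,0,0]],"hand":[0.018,0.018]}'| grep -E 'pos|ft'
python3 -m pendant '{"turn":[[0,0,0],[0,0,0]],"offset":[[0.001,0,0],[0.001,0,0]],"hand":[0.018,0.018]}'| grep -E 'pos|ft'
python3 -m pendant '{"turn":[[0,0,0],[0,0,0]],"offset":[[0.001,0,0],[0.001,0,0]],"hand":[0.018,0.018]}'| grep -E 'pos|ft'
python3 -m pendant '{"turn":[[0,0,0],[0,0,0]],"offset":[[0.001,0,0],[0.001,0,0]],"hand":[0.018,0.018]}'| grep -E 'clock|pos|ft'
```

```text
eef_pos: [0.6011, -0.1768, 0.1683]
ft_force: [-2.9, 1.0, 16.7]
eef_pos: [0.6012, -0.1768, 0.1675]
ft_force: [-3.1, 1.3, 17.6]
eef_pos: [0.5549, -0.1813, 0.1691]
ft_force: [1.3, -0.1, -1.2]
eef_pos: [0.5563, -0.1813, 0.1683]
ft_force: [-4.7, 0.1, 6.4]
eef_pos: [0.5566, -0.1814, 0.168]
ft_force: [-5.8, -0.2, 14.1]
eef_pos: [0.5566, -0.1815, 0.1673]
ft_force: [-5.9, 0.1, 16.0]
eef_pos: [0.5565, -0.1815, 0.1663]
ft_force: [-7.4, -0.2, 15.6]
clock: 17.45
eef_pos: [0.5563, -0.1815, 0.1651]
ft_force: [-6.2, -1.2, 15.2]
```

```bash

python3 -m pendant '{"turn":[[0,0,0],[0,0,0],[0,0,0],[0,0,0]],"offset":[[-0.01,0,0],[-0.01,0.008,0.021],[-0.01,0.016,0.0417],[-0.005,0.016,0.0417]],"hand":[0.018,0.018,0.018,0.018]}' | grep -E 'pos|ft'
python3 -m pendant '{"turn":[[0,0,0],[0,0,0]],"offset":[[0.001,0,0],[0.001,0,0]],"hand":[0.018,0.018]}'| grep -E 'pos|ft'
python3 -m pendant '{"turn":[[0,0,0],[0,0,0]],"offset":[[0.001,0,0],[0.001,0,0]],"hand":[0.018,0.018]}'| grep -E 'pos|ft'
python3 -m pendant '{"turn":[[0,0,0],[0,0,0]],"offset":[[0.001,0,0],[0.001,0,0]],"hand":[0.018,0.018]}'| grep -E 'pos|ft'
python3 -m pendant '{"turn":[[0,0,0],[0,0,0]],"offset":[[0.001,0,0],[0.001,0,0]],"hand":[0.018,0.018]}'| grep -E 'pos|ft'
python3 -m pendant '{"turn":[[0,0,0],[0,0,0]],"offset":[[0.001,0,0],[0.001,0,0]],"hand":[0.018,0.018]}'| grep -E 'clock|pos|ft'
python3 -m pendant '{"turn":[[0,0,0],[0,0,0]],"offset":[[0.001,0,0],[0.001,0,0]],"hand":[0.018,0.018]}'| grep -E 'clock|pos|ft'
```

```text
eef_pos: [0.6027, -0.1764, 0.1692]
ft_force: [-1.3, -0.7, -1.2]
eef_pos: [0.6006, -0.1766, 0.1682]
ft_force: [1.8, 0.2, 1.3]
eef_pos: [0.6007, -0.1767, 0.1679]
ft_force: [0.5, 0.8, 7.6]
eef_pos: [0.601, -0.1768, 0.1677]
ft_force: [-0.8, 1.1, 11.8]
eef_pos: [0.6012, -0.1768, 0.1673]
ft_force: [-1.4, 1.0, 16.2]
clock: 19.2
eef_pos: [0.6014, -0.1768, 0.1665]
ft_force: [-1.3, 2.7, 17.0]
clock: 19.45
eef_pos: [0.6015, -0.1768, 0.1655]
ft_force: [-1.2, 1.7, 15.9]
```

```bash

python3 -m pendant '{"turn":[[0,0,0],[0,0,0],[0,0,0],[0,0,0]],"offset":[[-0.01,0,0],[-0.01,-0.008,-0.021],[-0.01,-0.016,-0.0417],[-0.005,-0.016,-0.0417]],"hand":[0.018,0.018,0.018,0.018]}' | grep -E 'pos|ft'
python3 -m pendant '{"turn":[[0,0,0],[0,0,0]],"offset":[[0.001,0,0],[0.001,0,0]],"hand":[0.018,0.018]}'| grep -E 'pos|ft'
python3 -m pendant '{"turn":[[0,0,0],[0,0,0]],"offset":[[0.001,0,0],[0.001,0,0]],"hand":[0.018,0.018]}'| grep -E 'pos|ft'
python3 -m pendant '{"turn":[[0,0,0],[0,0,0]],"offset":[[0.001,0,0],[0.001,0,0]],"hand":[0.018,0.018]}'| grep -E 'pos|ft'
python3 -m pendant '{"turn":[[0,0,0],[0,0,0]],"offset":[[0.001,0,0],[0.001,0,0]],"hand":[0.018,0.018]}'| grep -E 'pos|ft'
python3 -m pendant '{"turn":[[0,0,0],[0,0,0]],"offset":[[0.001,0,0],[0.001,0,0]],"hand":[0.018,0.018]}'| grep -E 'clock|pos|ft'
```

```text
eef_pos: [0.5547, -0.1813, 0.168]
ft_force: [0.3, -0.1, -0.4]
eef_pos: [0.5569, -0.1811, 0.1669]
ft_force: [0.1, -0.1, -0.8]
eef_pos: [0.5568, -0.1812, 0.1662]
ft_force: [0.4, -0.1, 1.2]
eef_pos: [0.557, -0.1812, 0.1659]
ft_force: [-0.9, 1.3, 6.6]
eef_pos: [0.5572, -0.1813, 0.1657]
ft_force: [-1.0, 1.2, 13.1]
clock: 21.2
eef_pos: [0.5573, -0.1814, 0.1652]
ft_force: [-2.7, 1.1, 16.1]
```

```bash

python3 -m pendant '{"turn":[[0,0,0],[0,0,0]],"offset":[[0.001,0,0],[0.001,0,0]],"hand":[0.018,0.018]}'| grep -E 'pos|ft'
python3 -m pendant '{"turn":[[0,0,0],[0,0,0]],"offset":[[0.001,0,0],[0.001,0,0]],"hand":[0.018,0.018]}'| grep -E 'pos|ft'
python3 -m pendant '{"turn":[[0,0,0],[0,0,0],[0,0,0],[0,0,0]],"offset":[[-0.01,0,0],[-0.01,0.008,0.021],[-0.01,0.016,0.0417],[-0.006,0.016,0.0417]],"hand":[0.018,0.018,0.018,0.018]}' | grep -E 'pos|ft'
python3 -m pendant '{"turn":[[0,0,0],[0,0,0]],"offset":[[0.001,0,0],[0.001,0,0]],"hand":[0.018,0.018]}'| grep -E 'pos|ft'
python3 -m pendant '{"turn":[[0,0,0],[0,0,0]],"offset":[[0.001,0,0],[0.001,0,0]],"hand":[0.018,0.018]}'| grep -E 'pos|ft'
python3 -m pendant '{"turn":[[0,0,0],[0,0,0]],"offset":[[0.001,0,0],[0.001,0,0]],"hand":[0.018,0.018]}'| grep -E 'pos|ft'
python3 -m pendant '{"turn":[[0,0,0],[0,0,0]],"offset":[[0.001,0,0],[0.001,0,0]],"hand":[0.018,0.018]}'| grep -E 'clock|pos|ft'
```

```text
eef_pos: [0.5575, -0.1814, 0.1647]
ft_force: [-4.4, 1.9, 21.6]
eef_pos: [0.5577, -0.1815, 0.1644]
ft_force: [-5.1, 1.6, 27.4]
eef_pos: [0.6019, -0.1764, 0.1669]
ft_force: [-0.1, 0.2, -1.4]
eef_pos: [0.6003, -0.1766, 0.1662]
ft_force: [0.9, 0.2, 1.3]
eef_pos: [0.6006, -0.1767, 0.1659]
ft_force: [0.6, 0.9, 6.3]
eef_pos: [0.6009, -0.1767, 0.1656]
ft_force: [0.3, 1.1, 12.0]
clock: 23.2
eef_pos: [0.6012, -0.1768, 0.1653]
ft_force: [-2.0, 1.1, 16.3]
```

```bash

python3 -m pendant '{"turn":[[0,0,0],[0,0,0]],"offset":[[0.001,0,0],[0.001,0,0]],"hand":[0.018,0.018]}'| grep -E 'pos|ft'
python3 -m pendant '{"turn":[[0,0,0],[0,0,0]],"offset":[[0.001,0,0],[0.001,0,0]],"hand":[0.018,0.018]}'| grep -E 'pos|ft'
python3 -m pendant '{"turn":[[0,0,0],[0,0,0],[0,0,0],[0,0,0]],"offset":[[-0.01,0,0],[-0.01,0.006,-0.014],[-0.01,0.0125,-0.0285],[-0.006,0.0125,-0.0285]],"hand":[0.018,0.018,0.018,0.018]}' | grep -E 'pos|ft'
python3 -m pendant '{"turn":[[0,0,0],[0,0,0]],"offset":[[0.001,0,0],[0.001,0,0]],"hand":[0.018,0.018]}'| grep -E 'pos|ft'
python3 -m pendant '{"turn":[[0,0,0],[0,0,0]],"offset":[[0.001,0,0],[0.001,0,0]],"hand":[0.018,0.018]}'| grep -E 'pos|ft'
python3 -m pendant '{"turn":[[0,0,0],[0,0,0]],"offset":[[0.001,0,0],[0.001,0,0]],"hand":[0.018,0.018]}'| grep -E 'pos|ft'
python3 -m pendant '{"turn":[[0,0,0],[0,0,0]],"offset":[[0.001,0,0],[0.001,0,0]],"hand":[0.018,0.018]}'| grep -E 'clock|pos|ft'
```

```text
eef_pos: [0.6014, -0.1768, 0.1649]
ft_force: [-2.1, 1.4, 19.9]
eef_pos: [0.6017, -0.1769, 0.1645]
ft_force: [-3.5, 1.8, 25.7]
eef_pos: [0.5748, -0.156, 0.1666]
ft_force: [0.4, 0.1, -1.3]
eef_pos: [0.5767, -0.1572, 0.1658]
ft_force: [-0.2, -0.5, -0.6]
eef_pos: [0.5768, -0.1572, 0.1654]
ft_force: [-1.1, -0.6, 2.5]
eef_pos: [0.5771, -0.1573, 0.1651]
ft_force: [-1.9, 0.3, 8.8]
clock: 25.2
eef_pos: [0.5774, -0.1574, 0.1648]
ft_force: [-2.3, 1.5, 14.0]
```

```bash

python3 -m pendant '{"turn":[[0,0,0],[0,0,0]],"offset":[[0.001,0,0],[0.001,0,0]],"hand":[0.018,0.018]}'| grep -E 'pos|ft'
python3 -m pendant '{"turn":[[0,0,0],[0,0,0]],"offset":[[0.001,0,0],[0.001,0,0]],"hand":[0.018,0.018]}'| grep -E 'pos|ft'
python3 -m pendant '{"turn":[[0,0,0],[0,0,0],[0,0,0],[0,0,0]],"offset":[[-0.01,0,0],[-0.01,-0.0207,0.008],[-0.01,-0.0414,0.0156],[-0.005,-0.0414,0.0156]],"hand":[0.018,0.018,0.018,0.018]}' | grep -E 'pos|ft'
python3 -m pendant '{"turn":[[0,0,0],[0,0,0]],"offset":[[0.001,0,0],[0.001,0,0]],"hand":[0.018,0.018]}'| grep -E 'pos|ft'
python3 -m pendant '{"turn":[[0,0,0],[0,0,0]],"offset":[[0.001,0,0],[0.001,0,0]],"hand":[0.018,0.018]}'| grep -E 'pos|ft'
python3 -m pendant '{"turn":[[0,0,0],[0,0,0]],"offset":[[0.001,0,0],[0.001,0,0]],"hand":[0.018,0.018]}'| grep -E 'pos|ft'
python3 -m pendant '{"turn":[[0,0,0],[0,0,0]],"offset":[[0.001,0,0],[0.001,0,0]],"hand":[0.018,0.018]}'| grep -E 'clock|pos|ft'
python3 -m pendant '{"turn":[[0,0,0],[0,0,0]],"offset":[[0.001,0,0],[0.001,0,0]],"hand":[0.018,0.018]}'| grep -E 'clock|pos|ft'
```

```text
eef_pos: [0.5776, -0.1574, 0.1646]
ft_force: [-3.5, 0.5, 20.2]
eef_pos: [0.5779, -0.1575, 0.1644]
ft_force: [-5.3, 2.1, 26.5]
eef_pos: [0.581, -0.2035, 0.1656]
ft_force: [0.8, 0.6, -1.2]
eef_pos: [0.5811, -0.2022, 0.1651]
ft_force: [-1.0, -3.9, 4.1]
eef_pos: [0.5813, -0.202, 0.1649]
ft_force: [-1.8, -4.4, 9.4]
eef_pos: [0.5816, -0.2022, 0.1647]
ft_force: [-2.4, -3.9, 15.4]
clock: 27.2
eef_pos: [0.5819, -0.2023, 0.1645]
ft_force: [-3.4, -2.7, 21.4]
clock: 27.45
eef_pos: [0.5821, -0.2024, 0.1643]
ft_force: [-5.3, -2.4, 26.7]
```

All four sides now stand at 0.1643–0.1645 under about 26 N and rise stiffly, which suggests the flange is seated. I'll recheck ±x.

```bash

python3 -m pendant '{"turn":[[0,0,0],[0,0,0],[0,0,0],[0,0,0],[0,0,0]],"offset":[[-0.01,0,0],[-0.01,0.0065,-0.014],[-0.01,0.0129,-0.0282],[-0.005,0.0129,-0.0282],[-0.003,0.0129,-0.0282]],"hand":[0.018,0.018,0.018,0.018,0.018]}' | grep -E 'pos|ft'
python3 -m pendant '{"turn":[[0,0,0],[0,0,0],[0,0,0]],"offset":[[0.001,0,0],[0.002,0,0],[0.003,0,0]],"hand":[0.018,0.018,0.018]}'| grep -E 'pos|ft'
python3 -m pendant '{"turn":[[0,0,0],[0,0,0],[0,0,0],[0,0,0],[0,0,0]],"offset":[[-0.01,0,0],[-0.01,0.008,0.021],[-0.01,0.016,0.0417],[-0.005,0.016,0.0417],[-0.003,0.016,0.0417]],"hand":[0.018,0.018,0.018,0.018,0.018]}' | grep -E 'pos|ft'
python3 -m pendant '{"turn":[[0,0,0],[0,0,0],[0,0,0]],"offset":[[0.001,0,0],[0.002,0,0],[0.003,0,0]],"hand":[0.018,0.018,0.018]}'| grep -E 'clock|pos|ft'
```

```text
eef_pos: [0.5568, -0.1808, 0.1646]
ft_force: [-5.5, 3.9, 20.8]
eef_pos: [0.5579, -0.1813, 0.164]
ft_force: [-7.3, 4.0, 34.7]
eef_pos: [0.6021, -0.1768, 0.1646]
ft_force: [0.8, 3.0, 14.9]
clock: 29.45
eef_pos: [0.6027, -0.177, 0.1642]
ft_force: [-2.2, 3.8, 28.2]
```

Seated all round: a stiff rise to 28–35 N, with no further travel. Returning the drift now.

```bash
python3 -m pendant '{"turn":[[0,0,0],[0,0,0],[0,0,0],[0,0,0],[0,0,0],[0,0,0],[0,0,0],[0,0,0],[0,0,0],[0,0,0],[0,0,0],[0,0,0]],"offset":[[-0.03,0,0],[-0.06,0,0],[-0.09,0,0],[-0.09,0.03,-0.018],[-0.09,0.075,-0.045],[-0.09,0.12,-0.072],[-0.09,0.165,-0.1],[-0.09,0.21,-0.127],[-0.09,0.255,-0.154],[-0.09,0.29,-0.176],[-0.075,0.3106,-0.1878],[-0.065,0.3106,-0.1878]],"hand":[0.018,0.018,0.018,0.018,0.018,0.018,0.018,0.018,0.018,0.018,0.018,0.018]}'
python3 -m pendant '{"turn":[[0,0,0],[0,0,0]],"offset":[[0,0,0],[0,0,0]],"hand":[0.018,0.018]}'
python3 - <<'E'
from h import *
s,R=st(); print(s['eef_pos'],R.round(4).tolist())
a=snap('side'); save(a,'c6.png',(240,120,300,190),8)
to([.4998,.1718,s['eef_pos'][2]])
for z in (.125,.115,.064): print(z,proj(a,[*s['eef_pos'][:2],z]))
E
```

```text
clock: 30.95
eef_pos: [0.4989, 0.1725, 0.2249]
orientation: [-2.525, 1.569, -2.785]
ft_force: [-0.3, -0.6, -1.5]
grip_width: 0.0231
clock: 31.2
eef_pos: [0.5006, 0.1709, 0.2262]
orientation: [-1.185, 1.571, -1.448]
ft_force: [-0.8, 0.3, -1.2]
grip_width: 0.0229
[0.50060589 0.17093203 0.22622145] [[0.0, 0.26, 0.9656], [-0.0003, 0.9656, -0.26], [-1.0, -0.0003, 0.0001]]
tool offset mm [ 0.1  0.5 -1.1]
0.125 (np.float64(268.1603794827869), np.float64(150.41476285104588))
0.115 (np.float64(268.53673531263), np.float64(153.12856313319307))
0.064 (np.float64(270.3824649743735), np.float64(166.41789997843495))
```

View pics/c6.png

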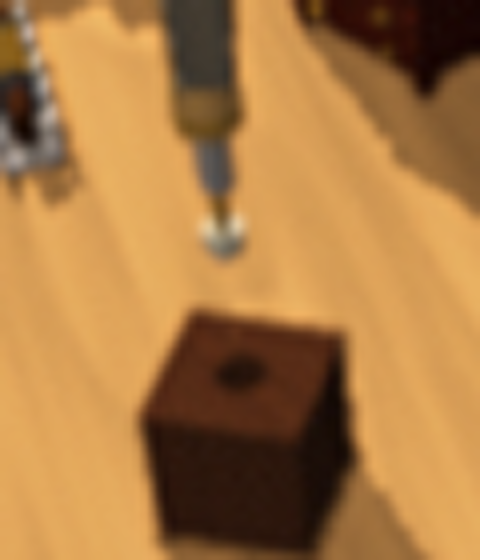

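The tip at crop (222,240) is over the hole at (240,372) to about 1 mm. Lowering gently.

```bash
python3 -m pendant '{"turn":[[0,0,0],[0,0,0],[0,0,0],[0,0,0]],"offset":[[0.02,0.0005,-0.0006],[0.04,0.0005,-0.0006],[0.05,0.0005,-0.0006],[0.05,0.0005,-0.0006]],"hand":[0.018,0.018,0.018,0.018]}'| grep -E 'pos|ft'
python3 -m pendant '{"turn":[[0,0,0],[0,0,0]],"offset":[[0.005,0,0],[0.008,0,0]],"hand":[0.018,0.018]}'| grep -E 'pos|ft'
python3 -m pendant '{"turn":[[0,0,0],[0,0,0]],"offset":[[0.003,0,0],[0.003,0,0]],"hand":[0.018,0.018]}'| grep -E 'pos|ft'
```

```text
eef_pos: [0.4998, 0.1722, 0.1759]
ft_force: [1.0, -0.4, 0.2]
eef_pos: [0.5002, 0.1727, 0.1684]
ft_force: [0.2, -0.3, -0.7]
eef_pos: [0.4998, 0.1726, 0.1649]
ft_force: [-0.7, 0.7, -0.9]
```

```bash
python3 -m pendant '{"turn":[[0,0,0],[0,0,0],[0,0,0],[0,0,0],[0,0,0]],"offset":[[0.01,0,0],[0.02,0,0],[0.03,0,0],[0.04,0,0],[0.047,0,0]],"hand":[0.018,0.018,0.018,0.018,0.018]}'| grep -E 'pos|ft'
python3 -m pendant '{"turn":[[0,0,0],[0,0,0]],"offset":[[0.002,0,0],[0.004,0,0]],"hand":[0.018,0.018]}'| grep -E 'pos|ft'
python3 -m pendant '{"turn":[[0,0,0],[0,0,0]],"offset":[[0.001,0,0],[0.001,0,0]],"hand":[0.018,0.018]}'| grep -E 'pos|ft'
```

```text
eef_pos: [0.4997, 0.1725, 0.1172]
ft_force: [0.1, -0.6, -1.0]
eef_pos: [0.5001, 0.1726, 0.1141]
ft_force: [0.0, 0.1, -0.6]
eef_pos: [0.5, 0.1726, 0.1132]
ft_force: [0.0, -0.1, -0.9]
```

```bash
python3 -m pendant '{"turn":[[0,0,0],[0,0,0]],"offset":[[0.001,0,0],[0.001,0,0]],"hand":[0.018,0.018]}'| grep -E 'pos|ft'
python3 -m pendant '{"turn":[[0,0,0],[0,0,0]],"offset":[[0.001,0,0],[0.001,0,0]],"hand":[0.018,0.018]}'| grep -E 'pos|ft'
```

```text
eef_pos: [0.4999, 0.1726, 0.1121]
ft_force: [0.1, 1.1, -1.5]
eef_pos: [0.5001, 0.1726, 0.1117]
ft_force: [-2.3, -1.5, 7.1]
```

Shoulder is on the stand (7 N). Opening slowly and rising clear.

```bash
python3 -m pendant '{"turn":[[0,0,0],[0,0,0],[0,0,0],[0,0,0],[0,0,0],[0,0,0]],"offset":[[0,0,0],[0,0,0],[0,0,0],[0,0,0],[0,0,0],[0,0,0]],"hand":[0.025,0.03,0.04,0.05,0.06,0.06]}'
python3 -m pendant '{"turn":[[0,0,0],[0,0,0],[0,0,0],[0,0,0],[0,0,0],[0,0,0],[0,0,0],[0,0,0],[0,0,0],[0,0,0]],"offset":[[-0.02,0,0],[-0.04,0,0],[-0.07,0,0],[-0.11,0,0],[-0.13,0.04,-0.03],[-0.13,0.08,-0.06],[-0.13,0.12,-0.1],[-0.13,0.16,-0.14],[-0.13,0.2,-0.18],[-0.13,0.2,-0.18]],"hand":[0.06,0.06,0.06,0.06,0.06,0.06,0.06,0.06,0.06,0.06]}'
python3 - <<'E'
from h import *
a=snap('top'); b=snap('side')
def cr(c,x): return cv2.resize(c['img'][x[1]:x[3],x[0]:x[2],::-1],(400,300),interpolation=cv2.INTER_CUBIC)
cv2.imwrite('pics/c7.png',np.vstack([np.hstack([cr(a,(335,150,435,225)),cv2.resize(a['img'][50:290,60:580,::-1],(400,300))]),np.hstack([cr(b,(300,205,400,280)),cr(b,(230,140,310,200))])]))
import pickle
for n,c in (('top',a),('side',b)):
    o=pickle.load(open(n+'.pkl','rb')); d=np.abs(c['img'].astype(int)-o['img']).max(2)>70
    print(n,d[:, :].sum(), sensors.read_state()['clock'])
E
```

```text
clock: 34.62
eef_pos: [0.4999, 0.1726, 0.1111]
orientation: [-2.119, 1.571, -2.381]
ft_force: [-0.2, -0.3, 0.0]
grip_width: 0.0601
clock: 35.88
eef_pos: [0.3759, 0.4151, 0.241]
orientation: [2.124, 1.57, 1.866]
ft_force: [0.2, -0.5, 0.1]
grip_width: 0.0598
top 7042 35.975
side 21247 35.975
```

View pics/c7.png

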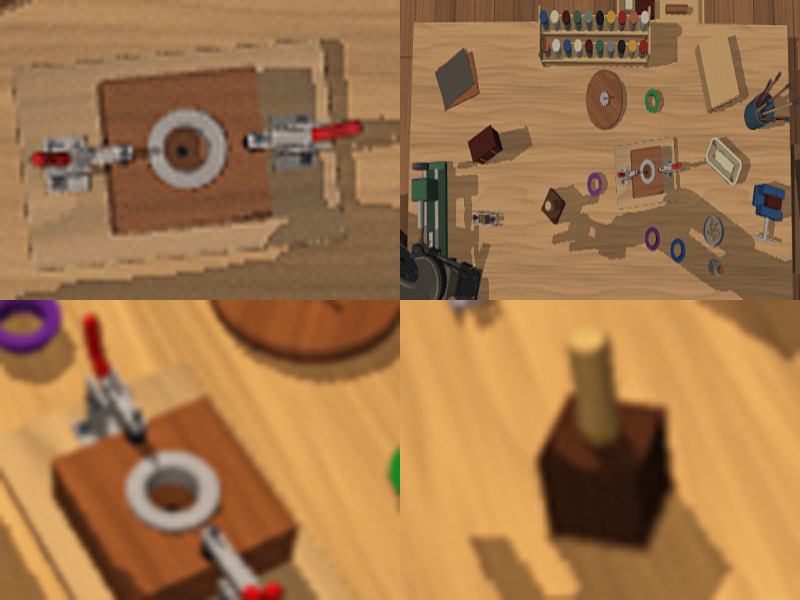

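The cup now sits low in the block: the side ring centre has dropped to tile (173,490) from (173,485), about 5–6 mm. The drift is upright in its stand and the other things are where they were.

```bash
python3 -c "
from rig import job; job.close_job()"
```

```text
the job is handed in; nothing more can be done
```

The bearing cup is driven home, the drift is back in its stand, and I handed the job in at about 36 s of the 69 s allowed.

- **Driving:** I took the drift from its stand, felt the rim, and pushed alternately on the far and near sides in bites of about 1–3 mm, mostly at 12–18 N. Then I pushed on the two clamp sides.
- **Seating:** On all four sides the tool stopped at 0.1643–0.1645 m under about 26 N, level to within about 0.2 mm. Against the first touch at 0.172 m, that is roughly the 6 mm needed, allowing for some give in the arm.
- **Recheck:** Pressing far and near sides again to 28 N and 35 N moved the tool only about 0.5 mm, which is the arm flexing. The 35 N press was firmer than I meant.
- **Drift:** Its shoulder touched the stand top at about the same height it was gripped at, and no force remained once I let go.
- **Last pictures:** The ring sits lower by about 5–6 mm and looks square. The drift stands upright, and by eye nothing else has moved. A pixel comparison with the first pictures was useless because the arm and its shadow had moved.

No check failed. The two cameras disagreed by 2–6 mm on where things were, so I used positions between the two and corrected from a close look. The gripper never touched the cup.

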